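# Uncover the ultrasonic bath and hold its self-closing drain open

## Task

Let the ultrasonic cleaning bath drain: lift its loose lid off by the knob and lay it flat on the bench beside the bath, knob up, without dropping it. Then swing the lever of the spring-closed drain valve on the bath's side all the way round to its open stop and keep holding it there: the valve shuts itself if let go, so finish while still holding the lever fully open. Do not upset the other things on the bench.

Things in the scene. Friction and masses are not known exactly. Their poses are not given: they have to be found in the camera images.
- bath: fixed ultrasonic cleaning bath, a metal box 170 (x) x 240 (y) x 196 mm high to the rim of its tank. Origin: centre of its underside, on the bench. Control panel on its -x side, drain valve on its -y side; under the valve's outlet, 270 mm from the origin, a grey cup sink, radius 50 mm, 10 mm high. The bench on its +y side is free for 260 mm out, over the bath's width and 100 mm nearer the robot
- knob_center (a point): centre of the round black knob at the middle of the loose steel lid: 30 mm in diameter (20 at the neck), its top 12.5 mm above this point, the lid's plate 16.5 mm below, the lid's underside 25.5 mm below (so 25.5 mm high when flat on the bench). Lid 152 (x) x 222 (y) x 9 mm, about 0.36 kg, x and y along the bath's; its 5 mm skirt hangs round the tank's rim with 3 mm play; it lifts straight up
- lid: the same loose lid; origin at the centre of its underside, z up through the knob
- lid_knob: the knob on the lid, fixed to it; same origin as the lid
- drain_lever (a joint): angle of the drain lever about the upright valve stem, rad: 0 = closed (lever crosswise to the pipe, pointing along the bath's -x), 1.57 = open, at its stop (in line with the pipe, pointing along the bath's -y); grows counter-clockwise seen from above. A spring drives it back to 0: about 0.25 N m at 0 rising to 0.7 N m at the stop, 3 to 7 N at the grip
- lever_axis (a point): point on the axis (vertical) of the valve stem, at the height of the lever's grip (150 mm above the bench), 205 mm from the bath's centre along its -y
- lever_grip (a point): middle of the lever's black sleeve, 95 mm from the axis; moves with the lever, whose free end lies 136 mm from the axis. The sleeve is a level bar 80 mm long (along the lever), 24 mm wide, 12 mm high, with free space below it down to the bench or, when open, to the outlet pipe (top 78 mm above the bench)
- solvent_bottle: bystander: amber bottle with a blue cap, 72 mm in diameter, 150 mm high, loose, origin at the centre of its underside
- beaker: bystander: empty glass beaker, 76 mm in diameter, 100 mm high, loose, origin at the centre of its underside
- vial_rack: bystander: white rack with small vials, 66 (x) x 120 (y) x 51 mm high, loose, origin at the centre of its underside
- basket: bystander: steel wire basket of the bath, 119 (x) x 189 (y) x 55 mm high, loose, origin at the centre of its underside
- tank_mouth (a point): centre of the open tank's mouth, at the rim's height, 196 mm above the bench

How it is judged:
By the outcome, as a careful person would: the job done as asked, in the order asked, and still so for the second after the job is handed in, while the arm keeps its last pose, push and grip.
It also fails if it takes over 64 s, if anything falls off the work surface, if the arm or the gripper's body presses on something with over 40 N, if the wrist force passes 120 N, or if a joint passes its speed limit or range.

## Robot

A 6-joint arm with a two-finger parallel gripper is mounted at the origin on the work surface. World frame = base frame: x ahead of the robot, y to its left, z up, the work surface at z = 0. Lengths are in m, angles in rad, forces in N, time in s.
With the tool pointing down it reaches from about 0.3 to 0.75 m from the base axis. Payload 8.5 kg.
Tool frame: the origin (TCP) lies on the centre line of the jaws, within the pads' length; the fingertips stand 17 mm ahead of it and the grasp point (between the pads) lies 2 mm behind it; z points along the fingers, y is the direction in which the jaws open and shut (so a half turn about z gives the same grasp; the last joint's range is limited). The gripper opens to 85 mm and grips with 20 to 120 N. Pads are 22 mm wide; open, the fingers measure 114 mm over their backs; the gripper's body (76 mm by 85 mm) begins 54 mm behind the grasp point. The pads swing forward as they close: fully open they stand 13 mm farther back than shut.
Start: joints at [-1.543, 0.381, 1.297, -0, 1.464, -0.215], TCP at [0.132, -0.534, 0.248] pointing down, gripper open.
Joint ranges: [-3.11, 3.11], [-0.89, 2.33], [0.22, 2.48], [-1.42, 4.56], [0.17, 2.85], [-2.88, 2.88]. Speed limits (rad/s): [2.39, 2.39, 3.14, 3.14, 3.14, 3.14].

## Interface

Orientations are given as a 3x3 rotation matrix whose columns are the frame's x, y, z axes.
In Python, from rig import r, grab_frame, get_calibration, job, boxes_of, mark_of gives the robot as it stands.
- The arm moves only by the tool arm_command, never from a script. Its argument "increments" is a list of rows, each a list of 6 numbers: the shift along the tool's x, y, z normalised to -1 to 1, where 1 is 0.1 m, then the turn, a rotation vector about the tool's x, y, z normalised to -1 to 1, where 1 is 60 degrees. In form: [[x, y, z, rx, ry, rz], ...]. A call has 1 to 5 rows; each row is the pose to reach, as a shift and turn from the pose commanded when the call began, along the tool's axes at that moment; what a row does not reach only later rows make up. A row lasts 1/12 s, in which the tool goes at most 41.7 mm and 7.16 degrees, less where a joint would pass 70% of its speed; a pose out of reach is approached as far as the arm can. A call with a number of a shift or a turn outside -1 to 1 is refused whole. A call with a gripper value outside its range is refused whole. "fingers" is the gripper's target within -1 to 1 (fully open at 1, half-way at 0, shut at -1), set as the call begins (left out, the last holds). The fingers move at their own pace and stop on an object; "newtons" is the grip in N (left out, the last holds). Time passes only in rows, so rows that repeat a pose let the fingers close. It gives the time, the measured TCP pose, the force and the opening at its end, in the units of the state.
- r.get_state(): the state, without advancing time (a new reading comes with each control period).
- grab_frame(name): name is "side" or "top"; returns the picture (480x640x3 uint8, red, green, blue); there is no depth.
- get_calibration(name): a dict with "fov_y" (degrees; the focal length in pixels is half the picture's height over the tangent of half this angle, whatever the lens; pixels are square), "cx", "cy" (the principal point, pixels), "view" (4x4, takes a point from world to camera coordinates). Camera axes: x right, y down, z forward; pixel columns grow to the right and rows downward; lengths in m; the calibration is good to about 2 mm. A picture is of the moment at which its call begins. get_calibration takes no time and is no camera call.
- job.sign_off(): hands the job in, once; it reports no verdict.
Trained networks look in the newest picture that a camera, given by its name, has taken for a name from the list of things; names that differ only in an ending like _2 or _b are one class to them, and where a whole thing is asked for, a point or a joint stands for the part that bears it (a point fixed in the world has none). Each returns a list of dicts, best first, with "p" (0 to 1); they miss things now and then, are a little off and sometimes report something else, mostly with a low value. They report only what shows in the picture. A call takes as long as a camera call.
- boxes_of(camera, label): "xyz" ([x, y, z] in m, in world coordinates, good to about 4 mm: the middle of the surface that is visible of it).
- mark_of(camera, label): "xyz" ([x, y, z] in m, in world coordinates, good to about 4 mm: a listed point, or the origin of a listed thing).
The state is a dict: "time_s": time; "joint_positions": joint angles; "joint_velocities": joint speeds; "joint_efforts": joint torques, N m; "tool_pos": TCP position; "orientation": TCP orientation; "wrist_force": force on the tool from outside, world axes, zero at the start; "torque": the same for the moment, N m; "gripper_width": finger opening in m.
Only numpy, scipy, OpenCV 4.12 (cv2) and the standard library are available. Lean on these libraries where they do the work, as an engineer would, in place of code of your own. Each camera call takes 0.05 s, during which the arm holds its last target.

## Working session

There is one attempt and no reset: what is moved stays moved. The work goes in short steps, Python scripts to look and compute and a tool call to move; the robot and the scene stay as the last step left them, time stands still between calls to the robot, and variables do not carry over. Pictures are saved under pics/ and viewed, and the job is handed in when it is done.

Besides the shell and the picture viewer there is one more tool, called after "Call:" by a JSON object that holds its "fn" and its "kwargs". arm_command: Moves the arm, as the interface text tells. Scaled input: -1 to 1 covers 0.1 m each way for a shift and 60 degrees each way for a turn. Its arguments: {"type":"object","properties":{"increments":{"type":"array"},"fingers":{"type":"number"},"newtons":{"type":"number"}},"required":["increments"]}

```bash
mkdir -p pics; ls; python3 - <<'E'
from rig import r, grab_frame, get_calibration, job, boxes_of, mark_of
import cv2, numpy as np
for c in ("side","top"):
    cv2.imwrite(f"pics/{c}0.png", grab_frame(c)[:,:,::-1])
    cal=get_calibration(c); print(c,cal['fov_y'],np.round(np.linalg.inv(cal['view'])[:3],3).tolist())
    for l in ("bath","knob_center","tank_mouth","lever_axis","lever_grip","solvent_bottle","beaker","vial_rack","basket"):
        d=mark_of(c,l); print(l,[(round(e['p'],2),np.round(e['xyz'],3).tolist()) for e in d[:2]])
s=r.get_state(); print(s['time_s'],s['tool_pos'],np.round(s['orientation'],3).tolist(),s['gripper_width'],s['wrist_force'])
E
```

```text
pics
side 47.25506006197856 [[-0.842, -0.351, 0.41, 0.103], [-0.539, 0.516, -0.666, 0.66], [0.022, -0.782, -0.623, 0.9]]
bath []
knob_center [(0.91, [0.52, -0.038, 0.216])]
tank_mouth [(0.19, [0.423, -0.242, 0.148])]
lever_axis [(0.65, [0.513, -0.245, 0.152])]
lever_grip [(0.69, [0.421, -0.245, 0.15])]
solvent_bottle [(0.7, [0.404, -0.442, 0.001]), (0.21, [0.518, -0.244, 0.152])]
beaker [(0.75, [0.569, -0.487, 0.003])]
vial_rack [(0.82, [0.778, 0.02, -0.002])]
basket [(0.57, [0.74, 0.277, 0.002])]
top 54.09559695166364 [[-0.008, -0.997, 0.082, 0.496], [-1.0, 0.008, 0.0, -0.114], [-0.001, -0.082, -0.997, 1.089]]
bath []
knob_center [(0.85, [0.524, -0.038, 0.216]), (0.46, [0.779, 0.022, -0.002])]
tank_mouth []
lever_axis [(0.84, [0.513, -0.244, 0.151]), (0.61, [0.521, -0.038, 0.217])]
lever_grip [(0.66, [0.427, -0.239, 0.147])]
solvent_bottle [(0.76, [0.406, -0.444, 0.004])]
beaker [(0.63, [0.571, -0.487, 0.001]), (0.36, [0.521, -0.036, 0.19])]
vial_rack [(0.78, [0.779, 0.023, -0.002])]
basket [(0.63, [0.739, 0.278, 0.005]), (0.25, [0.513, -0.247, 0.15])]
1.0 [ 0.13223465 -0.53382952  0.24832833] [[0.971, 0.24, -0.0], [0.24, -0.971, 0.0], [-0.0, -0.0, -1.0]] 0.08572627760788995 [ 0.09635767 -0.10740941 -0.50916604]
```

View pics/side0.png

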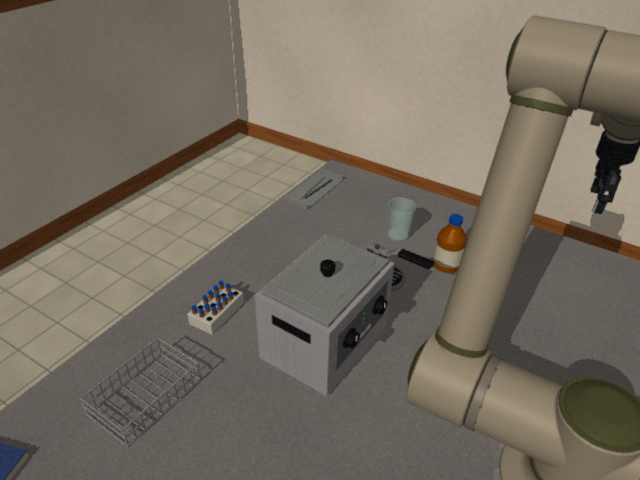

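View pics/top0.png

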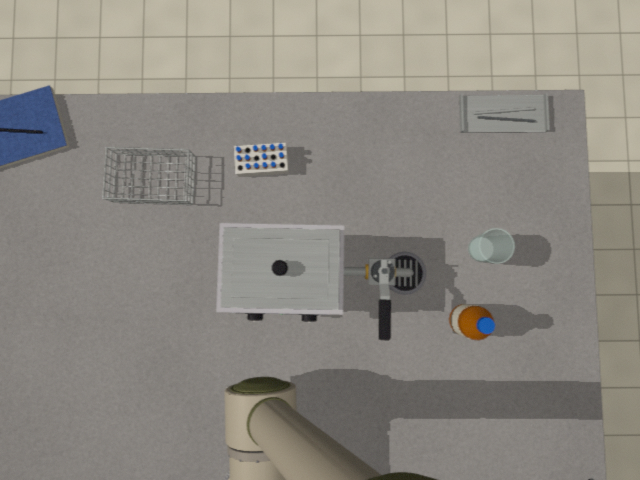

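The top view shows the bath around (217–345, 224–313), the knob at (280,268), the lever sleeve at (385,320) pointing towards the robot, and a bottle and beaker to the right. The +y side (left of the bath) is free. Next I'll refine the bath's yaw.

```bash
cat > h.py <<'E'
import numpy as np
from rig import r, grab_frame, get_calibration, job, boxes_of, mark_of
def bp(c,u,v,z):
    k=get_calibration(c); f=240/np.tan(np.radians(k['fov_y']/2)); T=np.linalg.inv(k['view'])
    d=T[:3,:3]@np.array([(u-k['cx'])/f,(v-k['cy'])/f,1]); o=T[:3,3]; return o+d*(z-o[2])/d[2]
def proj(c,p):
    k=get_calibration(c); f=240/np.tan(np.radians(k['fov_y']/2)); q=k['view']@np.r_[p,1]
    return f*q[0]/q[2]+k['cx'],f*q[1]/q[2]+k['cy']
def st():
    s=r.get_state(); print(round(s['time_s'],2),np.round(s['tool_pos'],4),'yaw',np.degrees(np.arctan2(s['orientation'][1][0],s['orientation'][0][0])).round(2),'w',round(s['gripper_width'],4),'F',np.round(s['wrist_force'],1),'T',np.round(s['torque'],2),'q',np.round(s['joint_positions'],2)); return s
def toT(d):
    R=np.array(r.get_state()['orientation']); return (R.T@np.array(d)/0.1).round(3)
E
python3 - <<'E'
from h import *
import cv2
im=cv2.imread("pics/top0.png")
cv2.imwrite("pics/crop0.png",cv2.resize(im[210:360,205:440],None,fx=3.4,fy=3.4,interpolation=cv2.INTER_CUBIC))
for uv in [(219,224),(345,226),(217,311),(344,313)]: print(uv,bp("top",*uv,0.196).round(4))
for yaw in (-.01,-.03,-.05):
  c,s=np.cos(yaw),np.sin(yaw)
  print(yaw,[np.round(proj("top",[.5215+c*a-s*b,-.038+s*a+c*b,.196]),1).tolist() for a,b in [(.085,.12),(.085,-.12),(-.085,.12),(-.085,-.12)]], np.round([.5215+s*.205,-.038-c*.205],4))
E
```

```text
(219, 224) [0.6066 0.0789 0.196 ]
(345, 226) [ 0.6008 -0.1621  0.196 ]
(217, 311) [0.4416 0.0811 0.196 ]
(344, 313) [ 0.4359 -0.1581  0.196 ]
-0.01 [[217.8, 223.5], [343.3, 223.7], [216.1, 313.1], [343.5, 313.3]] [ 0.5195 -0.243 ]
-0.03 [[218.8, 222.2], [344.2, 224.9], [215.2, 311.8], [342.6, 314.6]] [ 0.5154 -0.2429]
-0.05 [[219.7, 221.0], [345.0, 226.2], [214.4, 310.5], [341.6, 315.9]] [ 0.5113 -0.2427]
```

View pics/crop0.png

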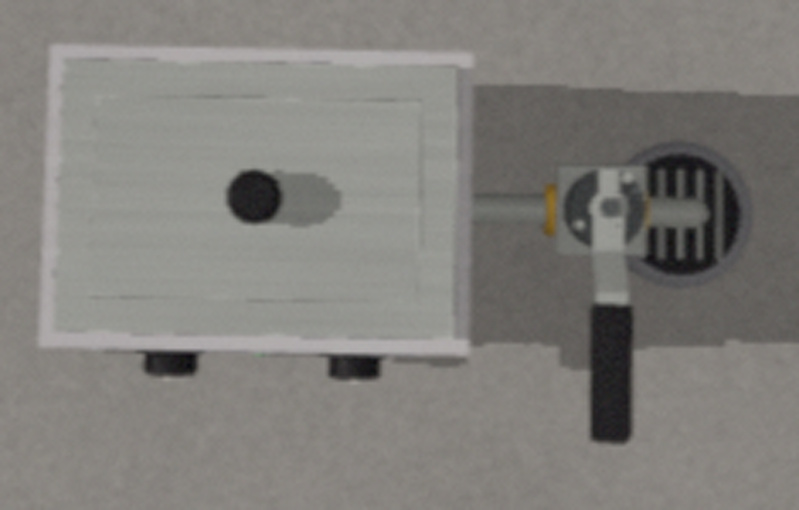

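Call:
{"fn": "arm_command", "kwargs": {"increments": [[0,0,-0.6,0,0,0.1],[0,0,-0.6,0,0,0.26],[0,0,-0.6,0,0,0.26],[0,0,-0.6,0,0,0.26]], "fingers": 0.6, "newtons": 40}}

```text
time_s: 1.33
tool_pos: [0.1323, -0.5341, 0.3094]
orientation: [[1.0, -0.031, 0.0], [-0.031, -1.0, -0.002], [0.0, 0.002, -1.0]]
wrist_force: [-1.0, -0.6, -1.2]
gripper_width: 0.0684
```

Call:
{"fn": "arm_command", "kwargs": {"increments": [[0.73,-1,0,0,0,0],[0.73,-1,0,0,0,0],[0.73,-1,0,0,0,0]]}}

```text
time_s: 1.58
tool_pos: [0.2086, -0.4345, 0.3072]
orientation: [[1.0, -0.029, -0.0], [-0.029, -1.0, 0.002], [-0.0, -0.002, -1.0]]
wrist_force: [0.8, -0.6, 0.2]
gripper_width: 0.0685
```

Call:
{"fn": "arm_command", "kwargs": {"increments": [[0.73,-1,0,0,0,0],[0.73,-1,0,0,0,0],[0.73,-1,0,0,0,0]]}}

```text
time_s: 1.83
tool_pos: [0.2847, -0.3361, 0.3076]
orientation: [[1.0, -0.028, -0.0], [-0.028, -1.0, 0.001], [-0.0, -0.001, -1.0]]
wrist_force: [0.9, -0.6, 0.4]
gripper_width: 0.0683
```

Call:
{"fn": "arm_command", "kwargs": {"increments": [[0.73,-1,0,0,0,0],[0.73,-1,0,0,0,0],[0.73,-1,0,0,0,0]]}}

```text
time_s: 2.08
tool_pos: [0.3606, -0.2383, 0.3078]
orientation: [[1.0, -0.028, -0.001], [-0.028, -1.0, 0.001], [-0.001, -0.001, -1.0]]
wrist_force: [-0.1, -1.4, 1.0]
gripper_width: 0.0682
```

Call:
{"fn": "arm_command", "kwargs": {"increments": [[0.73,-1,0,0,0,0],[0.73,-1,0,0,0,0],[0.73,-1,0,0,0,0]]}}

```text
time_s: 2.33
tool_pos: [0.4365, -0.1404, 0.3078]
orientation: [[1.0, -0.027, -0.001], [-0.027, -1.0, 0.001], [-0.001, -0.001, -1.0]]
wrist_force: [1.1, -2.4, -0.7]
gripper_width: 0.0686
```

```bash
python3 - <<'E'
from h import *
s=st(); print(toT(np.array([.5215,-.038,.26])-s['tool_pos']))
E
```

```text
2.33 [ 0.4365 -0.1404  0.3078] yaw -1.57 w 0.0686 F [ 1.1 -2.4 -0.7] T [-0.02 -0.03 -0.04] q [-0.57  0.18  1.41  0.    1.55  1.03]
[ 0.822 -1.047  0.477]
```

Call:
{"fn": "arm_command", "kwargs": {"increments": [[0.4,-0.5,0.2,0,0,0],[0.8,-1,0.4,0,0,0],[0.8,-1,0.4,0,0,0],[0.8,-1,0.4,0,0,0],[0.8,-1,0.4,0,0,0]]}}

```text
time_s: 2.75
tool_pos: [0.5192, -0.0429, 0.2662]
orientation: [[1.0, -0.024, -0.004], [-0.024, -1.0, 0.001], [-0.004, -0.001, -1.0]]
wrist_force: [-0.3, -0.9, -0.2]
gripper_width: 0.0684
```

```bash
python3 - <<'E'
from h import *
import cv2
for c in ("side","top"):
    cv2.imwrite(f"pics/{c}1.png", grab_frame(c)[:,:,::-1])
    d=mark_of(c,"knob_center"); print([(round(e['p'],2),np.round(e['xyz'],4).tolist()) for e in d[:2]])
s=st(); print(toT(np.array([.5215,-.038,.26])-s['tool_pos']))
E
```

```text
[(0.69, [0.5203, -0.038, 0.2205])]
[(0.41, [0.4052, -0.445, -0.0009])]
2.95 [ 0.5183 -0.0461  0.2687] yaw -1.74 w 0.0683 F [-0.2 -0.5  0.1] T [-0.03  0.06  0.01] q [-0.32  0.31  1.34 -0.    1.49  1.28]
[ 0.03  -0.082  0.087]
```

View pics/side1.png

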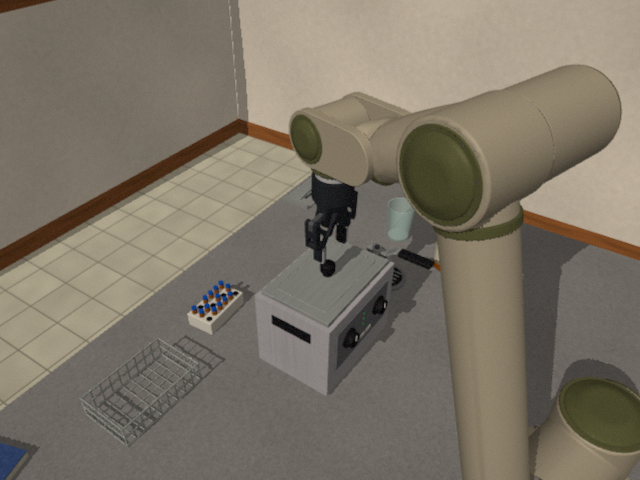

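Call:
{"fn": "arm_command", "kwargs": {"increments": [[0.03,-0.08,0.05,0,0,0],[0.03,-0.08,0.25,0,0,0],[0.03,-0.08,0.43,0,0,0],[0.03,-0.08,0.43,0,0,0],[0.03,-0.08,0.43,0,0,0]]}}

```text
time_s: 3.37
tool_pos: [0.5217, -0.0374, 0.2253]
orientation: [[1.0, -0.03, -0.001], [-0.03, -1.0, 0.0], [-0.001, -0.0, -1.0]]
wrist_force: [-0.1, -0.6, 0.7]
gripper_width: 0.0683
```

```bash
python3 - <<'E'
from h import *
import cv2
im=grab_frame("side")[:,:,::-1]
cv2.imwrite("pics/side2.png", cv2.resize(im[170:310,250:410],None,fx=4,fy=4,interpolation=cv2.INTER_CUBIC))
s=st(); print(toT(np.array([.5215,-.038,.222])-s['tool_pos']))
E
```

```text
3.42 [ 0.5222 -0.0375  0.2261] yaw -1.73 w 0.068 F [ 0.3 -0.6 -0.3] T [ 0.02 -0.03  0.02] q [-0.3   0.35  1.41  0.    1.38  1.3 ]
[-0.007  0.006  0.041]
```

View pics/side2.png

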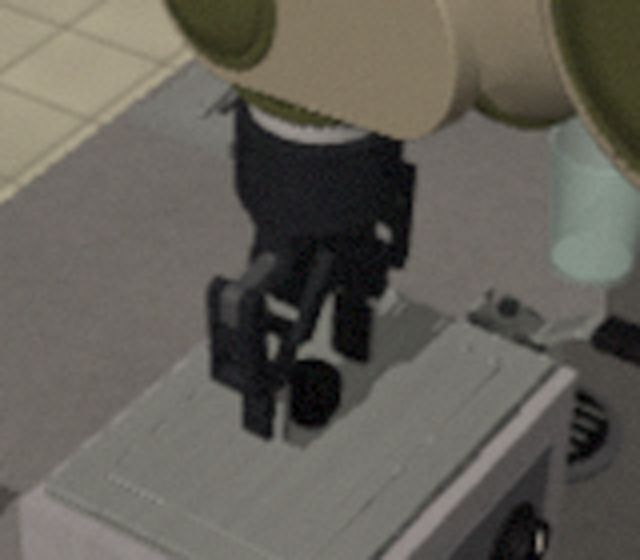

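The jaws straddle the knob, one finger on each side. I'll go down 4 mm and close.

Call:
{"fn": "arm_command", "kwargs": {"increments": [[0,0,0.04,0,0,0],[0,0,0.04,0,0,0],[0,0,0.04,0,0,0],[0,0,0.04,0,0,0],[0,0,0.04,0,0,0]], "fingers": -1, "newtons": 50}}

```text
time_s: 3.83
tool_pos: [0.5222, -0.0374, 0.2222]
orientation: [[1.0, -0.03, 0.001], [-0.03, -1.0, -0.001], [0.001, 0.001, -1.0]]
wrist_force: [-1.0, -1.5, 4.7]
gripper_width: 0.0283
```

Call:
{"fn": "arm_command", "kwargs": {"increments": [[0,0,0,0,0,0],[0,0,0,0,0,0],[0,0,0,0,0,0],[0,0,0,0,0,0]]}}

```text
time_s: 4.17
tool_pos: [0.5223, -0.0374, 0.2221]
orientation: [[1.0, -0.03, 0.001], [-0.03, -1.0, -0.001], [0.001, 0.001, -1.0]]
wrist_force: [-1.8, -1.6, 6.7]
gripper_width: 0.0281
```

Call:
{"fn": "arm_command", "kwargs": {"increments": [[0,0,-0.03,0,0,0],[0,0,-0.06,0,0,0],[0,0,-0.12,0,0,0],[0,0,-0.2,0,0,0],[0,0,-0.3,0,0,0]]}}

```text
time_s: 4.58
tool_pos: [0.5219, -0.037, 0.2517]
orientation: [[1.0, -0.029, -0.001], [-0.029, -1.0, 0.0], [-0.001, -0.0, -1.0]]
wrist_force: [-0.5, 1.2, -3.9]
gripper_width: 0.0277
```

```bash
python3 - <<'E'
from h import *
import cv2
im=grab_frame("side")[:,:,::-1]
cv2.imwrite("pics/side3.png", im)
st()
E
```

```text
4.63 [ 0.5226 -0.0372  0.254 ] yaw -1.68 w 0.0282 F [ 0.  -0.2  0.6] T [-0.02 -0.02  0.  ] q [-0.3   0.33  1.36  0.    1.45  1.3 ]
```

View pics/side3.png

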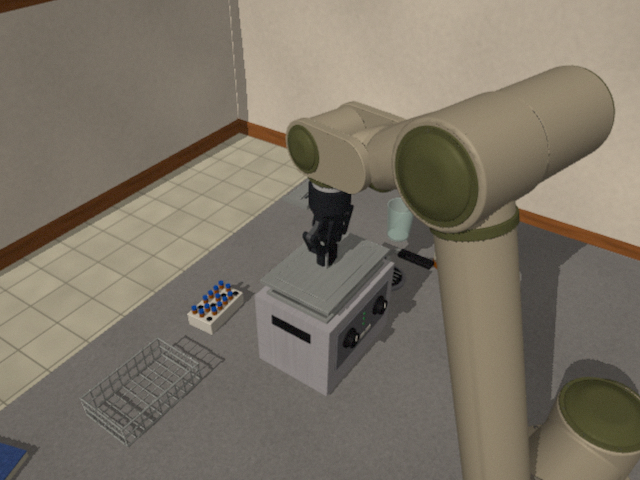

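The lid hangs clear and level above the bath. Before placing it, I'll check how high the wrist and forearm sit compared with the bath's rim.

```bash
python3 - <<'E'
from h import *
for z in (.3,.35,.4,.45,.5): print(z,np.round(proj("side",[.522,-.037,z]),0), 'lat', np.round(proj("side",[.52-.036,-.037-.12,z]),0), np.round(proj("side",[.52-.036-.1,-.037-.12+.03,z]),0))
E
```

```text
0.3 [328. 233.] lat [377. 209.] [418. 234.]
0.35 [329. 210.] lat [380. 187.] [421. 211.]
0.4 [330. 186.] lat [382. 164.] [425. 187.]
0.45 [331. 160.] lat [384. 139.] [429. 162.]
0.5 [332. 133.] lat [387. 113.] [433. 135.]
```

Call:
{"fn": "arm_command", "kwargs": {"increments": [[0,-0.05,-0.2,0,0,0],[-0.05,-0.25,-0.4,0,0,0],[-0.1,-0.5,-0.4,0,0,0],[-0.2,-0.75,-0.4,0,0,0],[-0.3,-1,-0.4,0,0,0]]}}

```text
time_s: 5.05
tool_pos: [0.4947, 0.0647, 0.2917]
orientation: [[1.0, -0.03, 0.001], [-0.03, -1.0, 0.0], [0.001, -0.0, -1.0]]
wrist_force: [0.3, 0.3, -2.9]
gripper_width: 0.0275
```

```bash
python3 - <<'E'
from h import *
import cv2
for c in ("side","top"):
    im=grab_frame(c)[:,:,::-1]
    cv2.imwrite(f"pics/{c}4.png", im)
s=st()
p=s['tool_pos']
for c in ("side","top"):
  for dz in (0,.15,.2,.25): print(c,dz,np.round(proj(c,p+[0,0,dz]),0))
E
```

```text
5.15 [0.4937 0.0666 0.2919] yaw -1.49 w 0.0279 F [ 0.2  0.5 -2.9] T [-0.03  0.03  0.02] q [-0.1   0.26  1.35  0.    1.53  1.49]
side 0 [310. 272.]
side 0.15 [311. 198.]
side 0.2 [311. 169.]
side 0.25 [311. 138.]
top 0 [214. 283.]
top 0.15 [189. 284.]
top 0.2 [178. 284.]
top 0.25 [165. 285.]
```

View pics/side4.png

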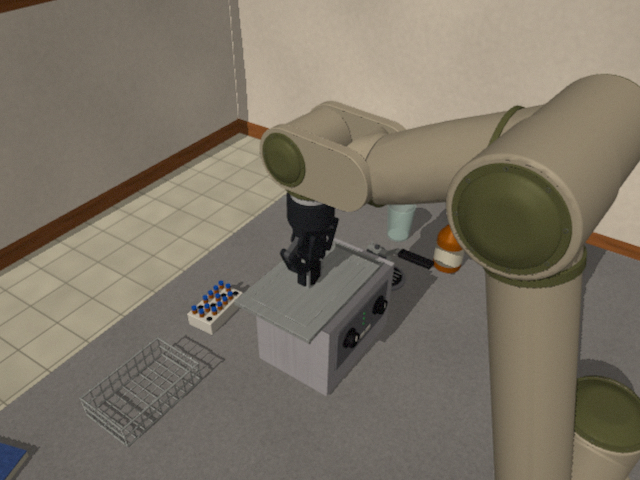

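View pics/top4.png

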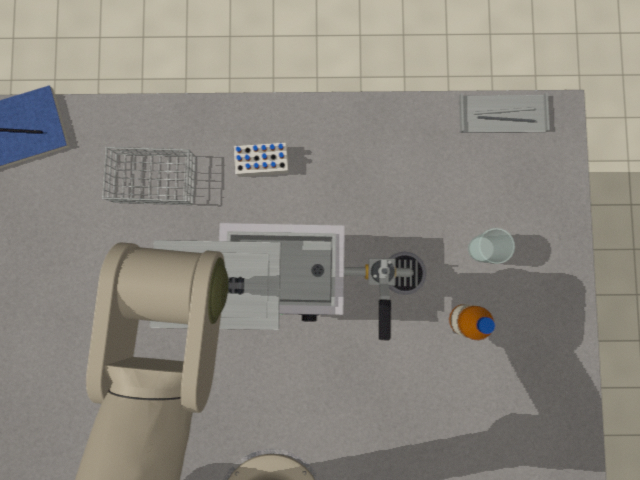

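The fork wrist is symmetric about the tool, roughly ±80 mm, so it clears the bath at the placing spot. I'll carry on to there.

Call:
{"fn": "arm_command", "kwargs": {"increments": [[0,-0.25,0,0,0,0],[0,-0.5,0,0,0,0],[0,-0.75,0,0,0,0],[0,-1,0,0,0,0]]}}

```text
time_s: 5.48
tool_pos: [0.4981, 0.1644, 0.2915]
orientation: [[1.0, -0.03, 0.0], [-0.03, -1.0, -0.0], [0.0, 0.0, -1.0]]
wrist_force: [0.3, -0.6, -3.9]
gripper_width: 0.0276
```

Call:
{"fn": "arm_command", "kwargs": {"increments": [[0,-0.25,0.1,0,0,0],[0,-0.5,0.3,0,0,0],[0,-0.52,0.55,0,0,0],[0,-0.52,0.8,0,0,0],[0,-0.52,1,0,0,0]]}}

```text
time_s: 5.9
tool_pos: [0.4993, 0.2157, 0.1896]
orientation: [[1.0, -0.029, -0.001], [-0.029, -1.0, -0.0], [-0.001, 0.0, -1.0]]
wrist_force: [0.6, -0.6, -2.7]
gripper_width: 0.0278
```

Call:
{"fn": "arm_command", "kwargs": {"increments": [[0,0,0.25,0,0,0],[0,0,0.5,0,0,0],[0,0,0.75,0,0,0],[0,0,0.9,0,0,0],[0,0,0.9,0,0,0]]}}

```text
time_s: 6.32
tool_pos: [0.4984, 0.215, 0.0984]
orientation: [[1.0, -0.03, -0.006], [-0.03, -1.0, -0.001], [-0.006, 0.001, -1.0]]
wrist_force: [-0.6, -0.5, -2.3]
gripper_width: 0.0276
```

```bash
python3 - <<'E'
from h import *
import cv2
for c in ("side","top"):
    im=grab_frame(c)[:,:,::-1]
    cv2.imwrite(f"pics/{c}5.png", im)
st()
E
```

```text
6.42 [0.5    0.2154 0.1017] yaw -1.71 w 0.0277 F [-0.3  1.  -2.1] T [-0.05  0.01  0.02] q [ 0.19  0.52  1.53 -0.    1.09  1.79]
```

View pics/side5.png

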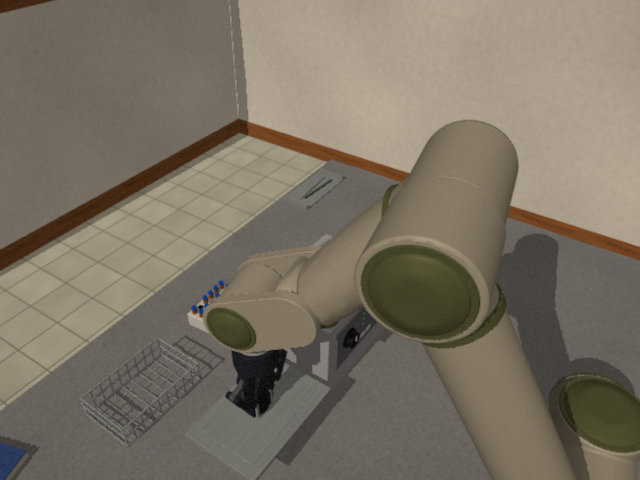

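View pics/top5.png

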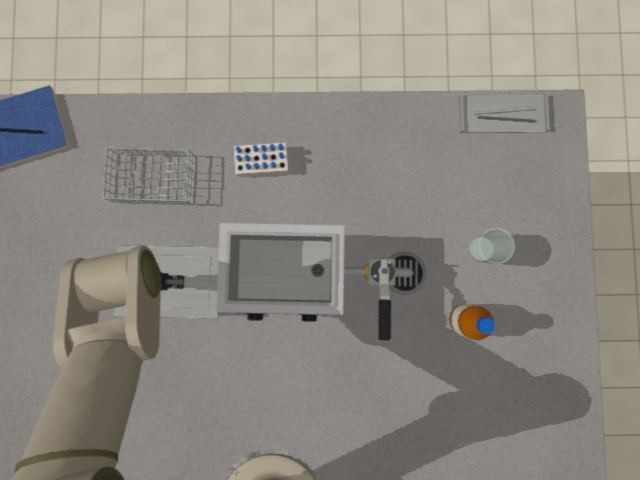

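Call:
{"fn": "arm_command", "kwargs": {"increments": [[0,0,0.2,0,0,0],[0,0,0.4,0,0,0],[0,0,0.55,0,0,0],[0,0,0.62,0,0,0],[0,0,0.62,0,0,0]]}}

```text
time_s: 6.83
tool_pos: [0.4997, 0.2156, 0.0393]
orientation: [[1.0, -0.03, -0.0], [-0.03, -1.0, -0.0], [-0.0, 0.0, -1.0]]
wrist_force: [0.4, 0.4, -3.5]
gripper_width: 0.0277
```

Call:
{"fn": "arm_command", "kwargs": {"increments": [[0,0,0.02,0,0,0],[0,0,0.04,0,0,0],[0,0,0.06,0,0,0],[0,0,0.06,0,0,0]]}}

```text
time_s: 7.17
tool_pos: [0.4996, 0.2157, 0.0337]
orientation: [[1.0, -0.029, 0.001], [-0.029, -1.0, 0.0], [0.001, -0.0, -1.0]]
wrist_force: [-0.2, 0.7, -2.9]
gripper_width: 0.0277
```

```bash
python3 - <<'E'
from h import *
st()
E
```

```text
7.17 [0.4996 0.2157 0.0337] yaw -1.68 w 0.0277 F [-0.2  0.7 -2.9] T [ 0.05 -0.03  0.  ] q [ 0.19  0.62  1.59 -0.    0.93  1.79]
```

Call:
{"fn": "arm_command", "kwargs": {"increments": [[0,0,0.01,0,0,0],[0,0,0.02,0,0,0],[0,0,0.02,0,0,0]]}}

```text
time_s: 7.42
tool_pos: [0.4995, 0.2157, 0.0313]
orientation: [[1.0, -0.029, 0.0], [-0.029, -1.0, 0.0], [0.0, -0.0, -1.0]]
wrist_force: [-0.1, -0.6, -2.7]
gripper_width: 0.0279
```

Call:
{"fn": "arm_command", "kwargs": {"increments": [[0,0,0.01,0,0,0],[0,0,0.01,0,0,0],[0,0,0.01,0,0,0]]}}

```text
time_s: 7.67
tool_pos: [0.4996, 0.2157, 0.0312]
orientation: [[1.0, -0.029, 0.001], [-0.029, -1.0, 0.0], [0.001, -0.0, -1.0]]
wrist_force: [-2.5, -0.3, 6.3]
gripper_width: 0.0277
```

The lid is down: the vertical force went from −2.7 to +6.3 N. Releasing.

Call:
{"fn": "arm_command", "kwargs": {"increments": [[0,0,0,0,0,0],[0,0,0,0,0,0],[0,0,0,0,0,0],[0,0,0,0,0,0],[0,0,0,0,0,0]], "fingers": 0.6}}

```text
time_s: 8.08
tool_pos: [0.4995, 0.2156, 0.0303]
orientation: [[1.0, -0.03, 0.0], [-0.03, -1.0, 0.0], [0.0, -0.0, -1.0]]
wrist_force: [0.5, 0.0, 0.4]
gripper_width: 0.0682
```

Call:
{"fn": "arm_command", "kwargs": {"increments": [[0,0,-0.1,0,0,0],[0,0,-0.3,0,0,0],[0,0,-0.6,0,0,0],[0,0,-0.9,0,0,0],[0,0,-1,0,0,0]]}}

```text
time_s: 8.5
tool_pos: [0.5008, 0.216, 0.135]
orientation: [[1.0, -0.029, 0.007], [-0.029, -1.0, 0.001], [0.007, -0.001, -1.0]]
wrist_force: [0.6, 0.1, 0.4]
gripper_width: 0.0687
```

Call:
{"fn": "arm_command", "kwargs": {"increments": [[0,0,-0.3,0,0,0],[0,0,-0.6,0,0,0],[0,0,-1,0,0,0],[0,0,-1,0,0,0]]}}

```text
time_s: 8.83
tool_pos: [0.5014, 0.2161, 0.2378]
orientation: [[0.999, -0.029, 0.012], [-0.029, -1.0, 0.002], [0.012, -0.003, -1.0]]
wrist_force: [0.8, 0.6, 1.3]
gripper_width: 0.0683
```

Call:
{"fn": "arm_command", "kwargs": {"increments": [[-0.2,0.3,-0.3,0,0,0],[-0.4,0.7,-0.7,0,0,0],[-0.6,1,-0.7,0,0,0],[-0.6,1,-0.7,0,0,0]]}}

```text
time_s: 9.17
tool_pos: [0.4349, 0.1153, 0.3028]
orientation: [[1.0, -0.03, 0.004], [-0.03, -1.0, -0.001], [0.004, 0.001, -1.0]]
wrist_force: [0.6, 0.8, 0.2]
gripper_width: 0.0682
```

```bash
python3 - <<'E'
from h import *
import cv2
for c in ("side","top"):
    im=grab_frame(c)[:,:,::-1]
    cv2.imwrite(f"pics/{c}6.png", im)
    for l in ("knob_center","lid","lever_axis","lever_grip"):
        d=mark_of(c,l); print(c,l,[(round(e['p'],2),np.round(e['xyz'],4).tolist()) for e in d[:2]])
st()
E
```

```text
side knob_center [(0.82, [0.4967, 0.2165, 0.0309])]
side lid [(0.93, [0.4985, 0.2168, 0.0003])]
side lever_axis [(0.78, [0.5169, -0.2453, 0.1505])]
side lever_grip [(0.65, [0.4211, -0.2413, 0.15])]
top knob_center [(0.65, [0.5005, 0.217, 0.0228])]
top lid [(0.85, [0.5003, 0.2184, 0.0008]), (0.66, [0.4231, -0.2397, 0.1476])]
top lever_axis [(0.85, [0.513, -0.2444, 0.148]), (0.18, [0.5699, -0.4863, -0.0003])]
top lever_grip [(0.76, [0.4236, -0.2421, 0.1483])]
9.67 [0.4367 0.118  0.2998] yaw -1.63 w 0.0687 F [-0.5 -0.1 -0.1] T [ 0.03 -0.01 -0.02] q [0.   0.17 1.45 0.   1.53 1.6 ]
```

View pics/side6.png

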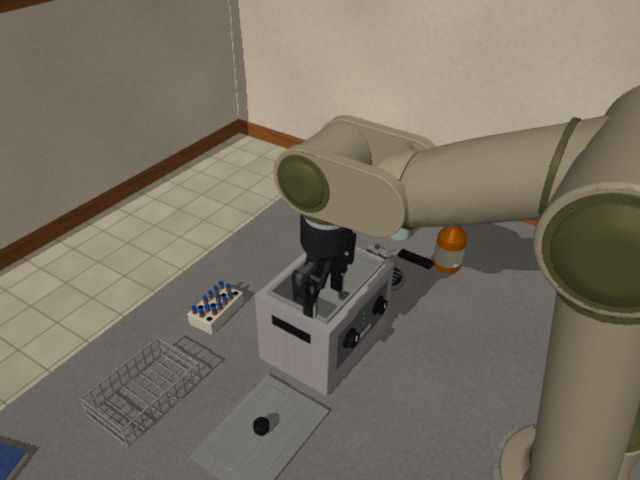

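View pics/top6.png

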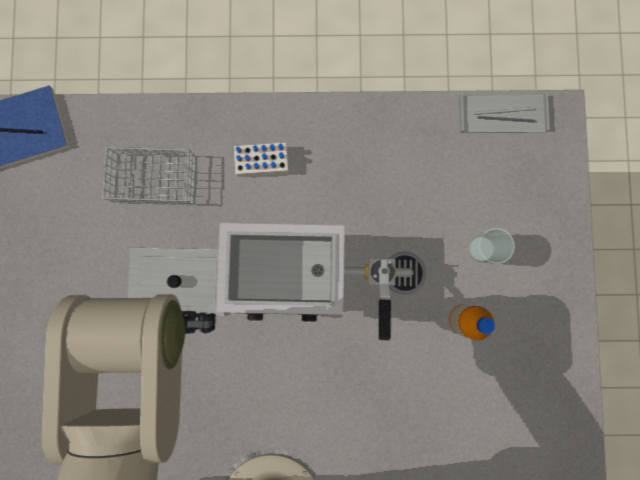

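The lid lies flat with its knob up at (0.50, 0.217), pixel (174,281) in the top view, and nothing else has moved. Now the lever.

Call:
{"fn": "arm_command", "kwargs": {"increments": [[0,0.4,0,0,0,0],[0,0.8,0,0,0,0],[0,1,0,0,0,0]]}}

```text
time_s: 9.92
tool_pos: [0.4336, 0.0154, 0.3]
orientation: [[1.0, -0.029, -0.001], [-0.029, -1.0, -0.001], [-0.001, 0.001, -1.0]]
wrist_force: [0.6, 0.3, -0.6]
gripper_width: 0.0683
```

Call:
{"fn": "arm_command", "kwargs": {"increments": [[0,0.4,0,0,0,0],[0,0.8,0,0,0,0],[0,1,0,0,0,0]]}}

```text
time_s: 10.17
tool_pos: [0.4306, -0.0855, 0.3]
orientation: [[1.0, -0.031, -0.0], [-0.031, -1.0, -0.001], [-0.0, 0.001, -1.0]]
wrist_force: [-0.1, -0.0, 0.4]
gripper_width: 0.0682
```

Call:
{"fn": "arm_command", "kwargs": {"increments": [[0,0.4,0,0,0,0],[0,0.8,0,0,0,0],[0,1,0,0,0,0]]}}

```text
time_s: 10.42
tool_pos: [0.4276, -0.1858, 0.2999]
orientation: [[1.0, -0.031, -0.001], [-0.031, -1.0, -0.0], [-0.001, 0.0, -1.0]]
wrist_force: [-0.1, 0.8, -0.5]
gripper_width: 0.0683
```

Call:
{"fn": "arm_command", "kwargs": {"increments": [[0,0.3,0.2,0,0,0],[0,0.6,0.5,0,0,0],[0,0.6,0.9,0,0,0],[0,0.6,0.9,0,0,0],[0,0.6,0.9,0,0,0]]}}

```text
time_s: 10.83
tool_pos: [0.4257, -0.2418, 0.2097]
orientation: [[1.0, -0.029, -0.003], [-0.029, -1.0, 0.003], [-0.003, -0.003, -1.0]]
wrist_force: [0.0, 0.3, 0.7]
gripper_width: 0.0683
```

```bash
python3 - <<'E'
from h import *
import cv2
im=grab_frame("side")[:,:,::-1]
cv2.imwrite("pics/side7.png", im)
cv2.imwrite("pics/top7.png", grab_frame("top")[:,:,::-1])
s=st(); print(toT(np.array([.4205,-.2413,.147])-s['tool_pos']))
E
```

```text
10.93 [ 0.4269 -0.2422  0.2124] yaw -1.62 w 0.0681 F [ 0.4  0.4 -0.3] T [ 0.01 -0.04  0.04] q [-0.76  0.31  1.52  0.    1.31  0.84]
[-0.066 -0.009  0.654]
```

View pics/side7.png

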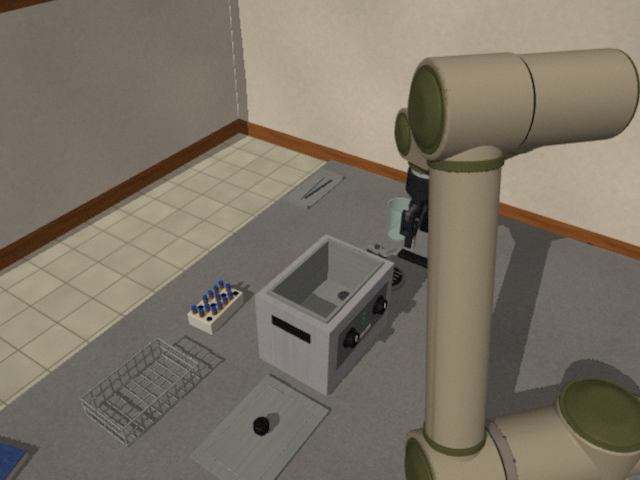

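View pics/top7.png

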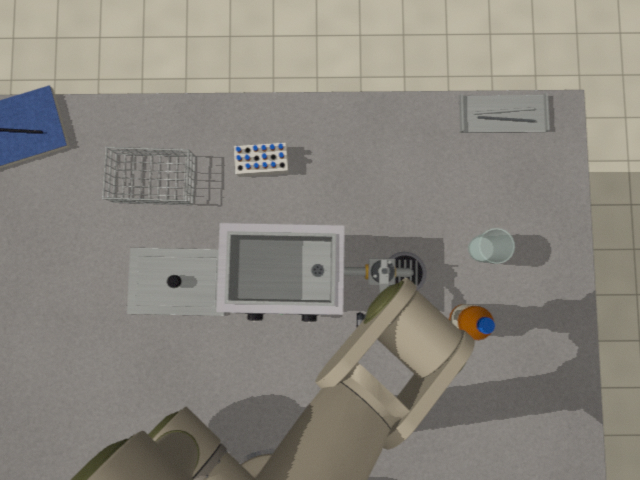

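Call:
{"fn": "arm_command", "kwargs": {"increments": [[-0.06,0,0.15,0,0,0],[-0.06,0,0.35,0,0,0],[-0.06,0,0.55,0,0,0],[-0.06,0,0.64,0,0,0],[-0.06,0,0.64,0,0,0]]}}

```text
time_s: 11.35
tool_pos: [0.4202, -0.2417, 0.1465]
orientation: [[1.0, -0.028, -0.0], [-0.028, -1.0, 0.0], [-0.0, -0.0, -1.0]]
wrist_force: [0.6, 1.0, 0.1]
gripper_width: 0.0683
```

```bash
python3 - <<'E'
from h import *
import cv2
im=grab_frame("side")[:,:,::-1]
cv2.imwrite("pics/side8.png", cv2.resize(im[150:300,340:500],None,fx=4,fy=4,interpolation=cv2.INTER_CUBIC))
s=st(); print(toT(np.array([.4205,-.2413,.147])-s['tool_pos']))
E
```

```text
11.4 [ 0.4206 -0.2421  0.1475] yaw -1.64 w 0.0684 F [ 0.6  0.3 -0.2] T [-0.03  0.01  0.  ] q [-0.77  0.37  1.63  0.    1.13  0.83]
[-0.001 -0.008  0.005]
```

View pics/side8.png

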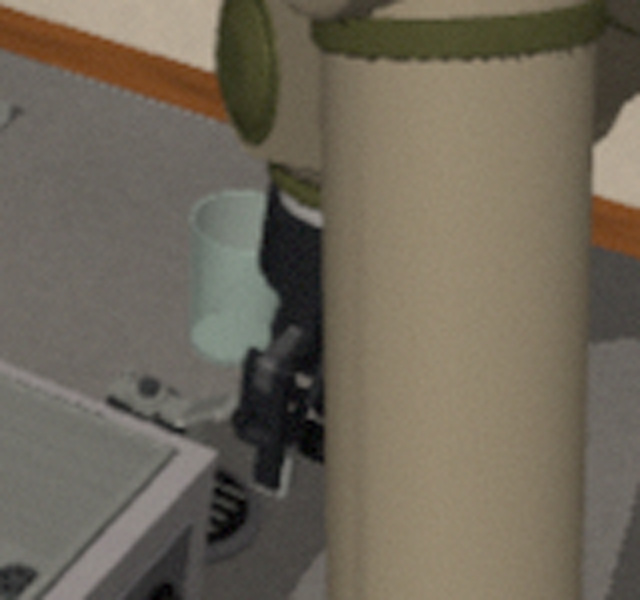

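No contact so far. Closing on the sleeve.

Call:
{"fn": "arm_command", "kwargs": {"increments": [[0,0,0,0,0,0],[0,0,0,0,0,0],[0,0,0,0,0,0],[0,0,0,0,0,0],[0,0,0,0,0,0]], "fingers": -1, "newtons": 40}}

```text
time_s: 11.82
tool_pos: [0.4202, -0.2418, 0.1473]
orientation: [[1.0, -0.029, 0.001], [-0.029, -1.0, 0.0], [0.001, -0.0, -1.0]]
wrist_force: [-0.2, 3.5, 7.1]
gripper_width: 0.0234
```

```bash
python3 - <<'E'
from h import *
s=st()
# arc increments in the tool frame at now: A in world
A=np.array([.5145,-.2445]); p=np.array(s['tool_pos'])[:2]; print(p-A,np.linalg.norm(p-A))
E
```

```text
11.82 [ 0.4202 -0.2418  0.1473] yaw -1.66 w 0.0234 F [-0.2  3.5  7.1] T [0.7  0.07 0.2 ] q [-0.77  0.37  1.64  0.    1.13  0.83]
[-0.09430363  0.00271513] 0.09434270328261192
```

Call:
{"fn": "arm_command", "kwargs": {"increments": [[0.002,0.066,0,0,0,-0.067],[0.009,0.132,0,0,0,-0.133],[0.021,0.197,0,0,0,-0.2],[0.037,0.261,0,0,0,-0.267],[0.057,0.323,0,0,0,-0.333]]}}

```text
time_s: 12.23
tool_pos: [0.4255, -0.2746, 0.1473]
orientation: [[0.948, 0.317, 0.002], [0.317, -0.948, 0.0], [0.002, 0.001, -1.0]]
wrist_force: [5.3, 5.3, 4.6]
gripper_width: 0.0232
```

```bash
python3 - <<'E'
from h import *
s=st()
E
```

```text
12.23 [ 0.4255 -0.2746  0.1473] yaw 18.48 w 0.0232 F [5.3 5.3 4.6] T [ 0.93 -0.63 -0.09] q [-0.81  0.41  1.58  0.    1.15  0.44]
```

Call:
{"fn": "arm_command", "kwargs": {"increments": [[0.002,0.066,0,0,0,-0.067],[0.009,0.132,0,0,0,-0.133],[0.021,0.197,0,0,0,-0.2],[0.037,0.261,0,0,0,-0.267],[0.057,0.323,0,0,0,-0.333]]}}

```text
time_s: 12.65
tool_pos: [0.4414, -0.3033, 0.1473]
orientation: [[0.783, 0.622, 0.003], [0.622, -0.783, 0.001], [0.003, 0.001, -1.0]]
wrist_force: [5.5, 6.6, 5.0]
gripper_width: 0.0232
```

Call:
{"fn": "arm_command", "kwargs": {"increments": [[0.002,0.066,0,0,0,-0.067],[0.009,0.132,0,0,0,-0.133],[0.021,0.197,0,0,0,-0.2],[0.037,0.261,0,0,0,-0.267],[0.057,0.323,0,0,0,-0.333]]}}

```text
time_s: 13.07
tool_pos: [0.4658, -0.3249, 0.1473]
orientation: [[0.524, 0.852, 0.003], [0.852, -0.524, 0.001], [0.002, 0.002, -1.0]]
wrist_force: [1.1, 8.1, 5.6]
gripper_width: 0.0227
```

```bash
python3 - <<'E'
from h import *
import cv2
cv2.imwrite("pics/top9.png", grab_frame("top")[:,:,::-1])
cv2.imwrite("pics/side9.png", grab_frame("side")[:,:,::-1])
s=st()
E
```

```text
13.17 [ 0.4658 -0.3249  0.1472] yaw 58.38 w 0.0229 F [1.  6.9 6.9] T [ 0.92 -0.22 -0.35] q [-0.82  0.5   1.41  0.    1.23 -0.27]
```

View pics/top9.png

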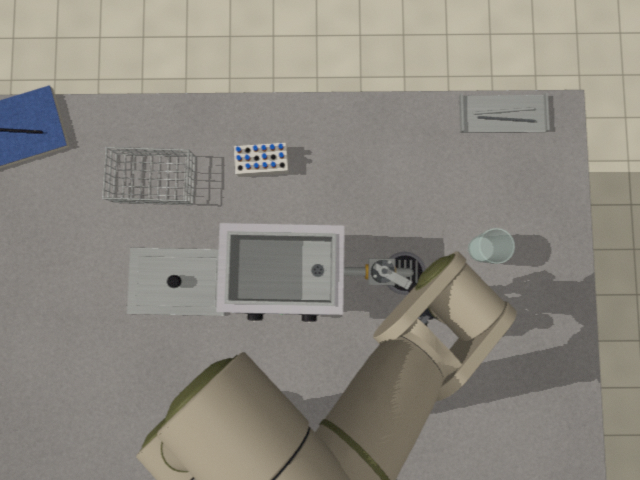

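View pics/side9.png

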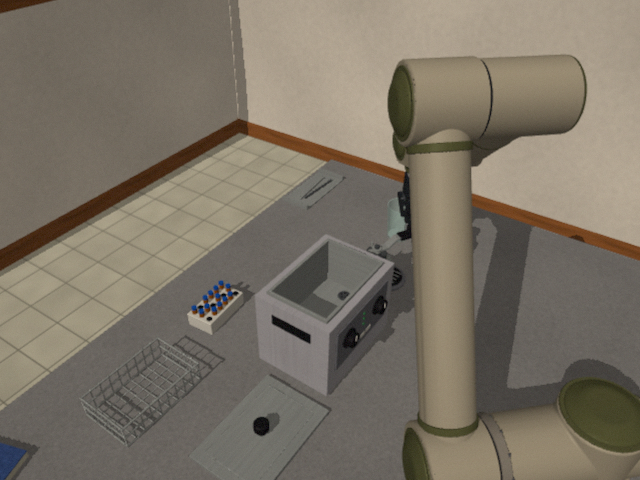

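The lever is following at about 60°, and no bystander has moved among those visible. Continuing.

Call:
{"fn": "arm_command", "kwargs": {"increments": [[0.002,0.066,0,0,0,-0.067],[0.009,0.132,0,0,0,-0.133],[0.021,0.197,0,0,0,-0.2],[0.037,0.261,0,0,0,-0.267],[0.057,0.323,0,0,0,-0.333]]}}

```text
time_s: 13.58
tool_pos: [0.4961, -0.337, 0.1473]
orientation: [[0.202, 0.979, 0.002], [0.979, -0.202, 0.001], [0.001, 0.002, -1.0]]
wrist_force: [2.2, 5.4, 5.2]
gripper_width: 0.0236
```

Call:
{"fn": "arm_command", "kwargs": {"increments": [[0,0.033,0,0,0,-0.033],[0.002,0.066,0,0,0,-0.067],[0.005,0.099,0,0,0,-0.1],[0.009,0.132,0,0,0,-0.133],[0.009,0.132,0,0,0,-0.133]]}}

```text
time_s: 14.0
tool_pos: [0.5092, -0.3389, 0.1473]
orientation: [[0.066, 0.998, 0.002], [0.998, -0.066, 0.0], [0.0, 0.002, -1.0]]
wrist_force: [1.0, 4.3, 6.1]
gripper_width: 0.0235
```

```bash
python3 - <<'E'
from h import *
s=st();R=np.array(s['orientation']);print('F tool',(R.T@s['wrist_force']).round(1))
E
```

```text
14.0 [ 0.5092 -0.3389  0.1473] yaw 86.24 w 0.0235 F [1.  4.3 6.1] T [ 0.74 -0.25 -0.81] q [-0.78  0.57  1.27  0.    1.29 -0.72]
F tool [ 4.3  0.7 -6.1]
```

Call:
{"fn": "arm_command", "kwargs": {"increments": [[0,0.017,0,0,0,-0.017],[0,0.034,0,0,0,-0.033],[0,0.034,0,0,0,-0.033],[0,0.034,0,0,0,-0.033]]}}

```text
time_s: 14.33
tool_pos: [0.5122, -0.339, 0.1473]
orientation: [[0.033, 0.999, 0.002], [0.999, -0.033, 0.0], [0.001, 0.002, -1.0]]
wrist_force: [2.0, 4.5, 4.9]
gripper_width: 0.0234
```

```bash
python3 - <<'E'
from h import *
s=st();R=np.array(s['orientation']);print('F tool',(R.T@s['wrist_force']).round(1))
E
```

```text
14.33 [ 0.5122 -0.339   0.1473] yaw 88.09 w 0.0234 F [2.  4.5 4.9] T [ 0.72 -0.22 -0.84] q [-0.78  0.58  1.27  0.    1.3  -0.75]
F tool [ 4.5  1.9 -4.9]
```

Call:
{"fn": "arm_command", "kwargs": {"increments": [[0,0.02,0,0,0,-0.017],[0,0.035,0,0,0,-0.033],[0,0.035,0,0,0,-0.033],[0,0.035,0,0,0,-0.033]]}}

```text
time_s: 14.67
tool_pos: [0.514, -0.339, 0.1472]
orientation: [[-0.0, 1.0, -0.002], [1.0, 0.0, 0.002], [0.002, -0.002, -1.0]]
wrist_force: [-8.1, 6.6, 9.6]
gripper_width: 0.0231
```

```bash
python3 - <<'E'
from h import *
s=st();R=np.array(s['orientation']);print('F tool',(R.T@s['wrist_force']).round(1))
E
```

```text
14.67 [ 0.514  -0.339   0.1472] yaw 90.02 w 0.0231 F [-8.1  6.6  9.6] T [ 0.94  1.15 -1.15] q [-0.77  0.58  1.26 -0.    1.31 -0.78]
F tool [ 6.6 -8.1 -9.5]
```

The tool stalled and the tangential force jumped to −8 N, so the stop has been reached. I'll add a small preload and verify.

Call:
{"fn": "arm_command", "kwargs": {"increments": [[0,0.02,0,0,0,0],[0,0.02,0,0,0,0],[0,0.02,0,0,0,0],[0,0.02,0,0,0,0]]}}

```text
time_s: 15.0
tool_pos: [0.5144, -0.339, 0.1472]
orientation: [[-0.0, 1.0, -0.006], [1.0, 0.0, 0.003], [0.003, -0.006, -1.0]]
wrist_force: [-17.4, 6.0, 11.7]
gripper_width: 0.0232
```

```bash
python3 - <<'E'
from h import *
import cv2
im=grab_frame("top")[:,:,::-1]
cv2.imwrite("pics/top10.png", im); 
cv2.imwrite("pics/top10c.png", cv2.resize(im[210:360,340:540],None,fx=4,fy=4,interpolation=cv2.INTER_CUBIC))
im=grab_frame("side")[:,:,::-1]
cv2.imwrite("pics/side10.png", im)
for c in ("top","side"):
  for l in ("lid","knob_center","lever_axis","lever_grip","solvent_bottle","beaker","vial_rack","basket"):
    d=mark_of(c,l); print(c,l,[(round(e['p'],2),np.round(e['xyz'],3).tolist()) for e in d[:1]])
s=st();R=np.array(s['orientation']);print('F tool',(R.T@s['wrist_force']).round(1))
E
```

```text
top lid [(0.9, [0.502, 0.22, 0.003])]
top knob_center [(0.87, [0.502, 0.214, 0.026])]
top lever_axis [(0.73, [0.514, -0.247, 0.147])]
top lever_grip []
top solvent_bottle [(0.5, [0.408, -0.441, 0.001])]
top beaker [(0.75, [0.574, -0.483, -0.001])]
top vial_rack [(0.79, [0.779, 0.023, 0.0])]
top basket [(0.83, [0.74, 0.275, 0.002])]
side lid [(0.97, [0.498, 0.217, 0.005])]
side knob_center [(0.71, [0.497, 0.216, 0.024])]
side lever_axis [(0.58, [0.518, -0.244, 0.148])]
side lever_grip [(0.67, [0.516, -0.339, 0.149])]
side solvent_bottle [(0.55, [0.781, 0.023, 0.001])]
side beaker [(0.64, [0.571, -0.487, 0.002])]
side vial_rack [(0.69, [0.777, 0.021, 0.001])]
side basket [(0.56, [0.74, 0.276, 0.0])]
15.9 [ 0.5144 -0.339   0.1472] yaw 90.0 w 0.0233 F [-16.1   6.2  11.7] T [ 0.95  2.47 -1.06] q [-0.77  0.58  1.26 -0.    1.31 -0.77]
F tool [  6.2 -16.2 -11.6]
```

View pics/top10c.png

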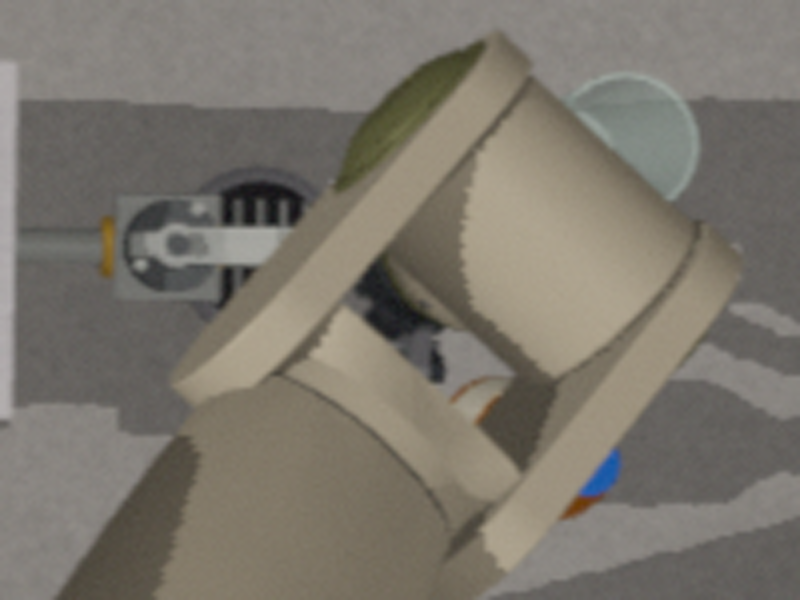

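View pics/side10.png

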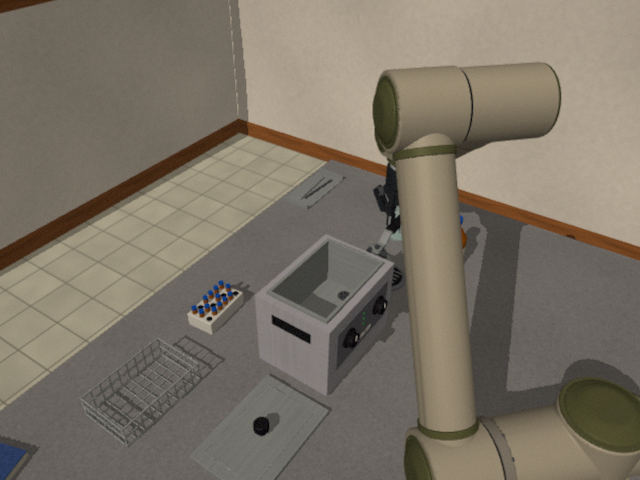

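The lever is in line with the pipe and preloaded against its stop at about 16 N. The lid and all four bystanders are in place. Handing in.

```bash
python3 -c "
from h import *
print(job.sign_off())
st()"
```

```text
the job is handed in; nothing more can be done
None
the job is handed in; nothing more can be done
```

I lifted the lid off by its knob and laid it flat on the bench on the bath's +y side, knob up. I then swung the drain lever round to its open stop. I handed in at 15.9 s of the 64 s, still gripping the lever there with a 40 N grip.

**Lever:** In the last 2 mm of push the tool moved only 0.4 mm and the sideways force rose from 8 to about 16 N, so the lever is against its stop. The top picture shows the lever in line with the pipe. The side camera put the grip at (0.516, −0.339), and the tool is at (0.514, −0.339).

**Lid:** It touched down softly, with about 9 N of change at contact. The networks last put it at (0.50, 0.218), flat on the bench.

**Other things:** The beaker, rack, basket and bottle were all within about 5 mm of where they started, which is about the networks' error. The largest wrist force I read was about 22 N.

**Checks that failed or disagreed:**
- The top camera could not see the lever grip because the arm hid it.
- In the last check, the side camera reported the bottle at the rack's position, which is a mistake: the top camera had it in place and the bottle shows behind the arm in the picture.

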